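# Vent the brush bath, then hold its lid open at the marker

## Robot

A 6-joint arm with a two-finger parallel gripper is mounted at the origin on a cart in front of the work surface, level with it; the furniture and walls round the work are solid. World frame = base frame: x ahead of the robot, y to its left, z up, the work surface at z = 0. Lengths are in m, angles in rad, forces in N, time in s.
With the tool pointing down it reaches from about 0.35 to 0.975 m from the base axis. Payload 4.9 kg.
Tool frame: the origin (TCP) lies at the very end of the fingers, on their centre line; the grasp point (between the pads) lies 19 mm behind it; z points along the fingers, y is the line along which they close (so a half turn about z gives the same grasp; the last joint's range is limited). The gripper opens to 85 mm and grips with 20 to 120 N. Pads are 22 mm wide; open, the fingers measure 114 mm over their backs; the gripper's body (76 mm by 85 mm) begins 54 mm behind the grasp point. The pads swing forward as they close: fully open they stand 13 mm farther back than shut.
Start: joints at [1.019, 0.053, 1.613, -0, 1.476, -0.119], TCP at [0.262, 0.567, 0.231] pointing down, gripper open.
Joint ranges: [-3.01, 3.01], [-1.01, 2.22], [0.06, 2.58], [-1.02, 4.17], [0.09, 2.62], [-3.14, 3.14]. Speed limits (rad/s): [2.57, 2.57, 3.14, 3.14, 3.14, 3.14].

## Interface

Orientations are given as a rotation vector (axis times angle).
In Python, from station import ctrl, imaging gives the robot as it stands.
- The arm moves only by the tool play_rows, never from a script. Its argument "series" is a list of rows, each a list of 3 entries, a list of its own where there are three numbers: the opening, from 0 (shut) to 1 (fully open), then the shift along the tool's x, y, z each as a share of 0.05 m, from -1 to 1, then the turn, a rotation vector about the tool's x, y, z each as a share of 8 degrees, from -1 to 1. In form: [[grip, [dx, dy, dz], [ax, ay, az]], ...]. A call has 1 to 8 rows; each row shifts and turns the commanded pose from where the row before left it, along the tool's axes as they then stand; what a row does not reach is not made up. A row lasts 1/8 s, in which the tool goes at most 62.5 mm and 10.7 degrees, less where a joint would pass 70% of its speed; a pose out of reach is approached as far as the arm can. A call with a number of a shift or a turn outside -1 to 1 is refused whole. A call with a gripper value outside its range is refused whole. The fingers move at their own pace and stop on an object; "force" is the grip in N (left out, the last holds). Time passes only in rows, so rows that do not move let the fingers close. It gives the time, the measured TCP pose, the force, the opening and the grip force at its end, in the units of the state.
- ctrl.get_obs(): the state, without advancing time (a new reading comes with each control period).
- imaging.get_image(name): name is "scene" or "side" or "wrist"; returns a dict with "color" (480x640x3 uint8, blue, green, red), "fx", "fy", "cx", "cy" (pixels), "extrinsics" (4x4, takes a point from world to camera coordinates); the wrist camera has in their place "hand_eye" (4x4, takes a point from camera to tool coordinates, whose origin is the TCP and whose axes are the flange's). Camera axes: x right, y down, z forward; pixel columns grow to the right and rows downward; lengths in m; the calibration is good to about 2 mm. A picture is of the moment at which its call begins: read the wrist's pose just before it. There is no depth.
- ctrl.finish_job(): hands the job in; it is judged then, once.
The state is a dict: "t": time; "q": joint angles; "dq": joint speeds; "effort": joint torques, N m; "tool_pos": TCP position; "tool_rot": TCP orientation; "contact_force": force on the tool from outside, world axes, zero at the start; "wrist_torque": the same for the moment, N m; "opening": finger opening in m; "grip_force": force on a finger pad.
Only numpy, scipy, OpenCV 4.12 (cv2) and the standard library are available. Lean on these libraries where they do the work, as an engineer would, in place of code of your own. Each camera call takes 0.05 s, during which the arm holds its last target. There are 200 camera calls.

## Task

The brush bath has to be aired for inspection. First turn the vent lever beside the bath until it points at its index tab; only then lift the hinged lid by its bar to the angle of the marker clamped on the quadrant, and keep holding it there: the lid falls shut by itself, so the program finishes with the gripper still holding it up. Leave the tab, the marker and the things standing around where they are.

Things in the scene. Friction and masses are not known exactly. Their poses are not given: they have to be found in the camera images.
- lid_hinge (a point): middle of the lid's hinge line, along the upper back edge of the bath, 90 mm above the table. The bath is a fixed grey trough, 180 mm front to back, 280 mm wide, 85 mm high. Axes, those of the bath: x from its front (where the lid's bar is) to its back, y along the hinge toward the side with the vent, z up.
- lid (a joint): angle of the lid about its hinge, rad: 0 closed (level), grows as the front edge swings up, at most 1.5. A plate about 0.4 kg, 187 mm from hinge to front edge, that falls shut when let go.
- lid_bar (a point): middle of the lid's pull bar: round, 12 mm thick, 130 mm long, parallel to the hinge, in the lid's plane, 233 mm from the hinge line, 46 mm in front of the lid's edge, a rod at each end. The gap between bar and lid is open: pinch it from above across the bar; it can roll in the grip as the lid swings. Axes move with the lid: x from bar to hinge, y along the bar.
- lid_mark (a joint): angle of the lid's marker on the quadrant, rad, in the same measure as joint lid: the lid is at the marker when the two are equal (it lies somewhere from 0.55 to 1.05). It is only a mark and does not stop or carry the lid.
- lid_mark_tip (a point): outer tip of the lid's marker, 200 mm from the hinge line: a small dark clamp with thumb nut and thin radial blade on the quadrant, a steel arc (radius 150 mm about the hinge line, top 240 mm above the table) at the side opposite the vent, 160 mm from the hinge's middle. A needle on the lid's edge in the lid's plane lines up with the blade. x points to the hinge line.
- vent (a joint): angle of the vent lever, rad: 0 when it points along the bath's -x (to the front), grows clockwise seen from above (outward, away from the trough), at most 1.57; it stays where it is left (about 0.08 N m of friction).
- vent_grip (a point): grip point of the vent lever, on its vertical axis, 79 mm above the table, 75 mm outside the trough's wall. A level black bar 13 mm wide, 22 mm high (66 to 88 mm above the table), reaching 62 mm from the axis on its pointing side, 25 mm on the other; pinch it across its width from above, over the axis. The dial below has its top at 44 mm. x points opposite to the long end, z up.
- vent_mark (a joint): angle of the vent's index tab, rad, in the same measure as joint vent: the lever points at the tab when the two are equal (it lies somewhere from 0.75 to 1.35). It is only a mark and does not stop the lever.
- vent_mark_tip (a point): outer tip of the vent's index tab, a small dark finger on the rim of the dial, 80 mm from the lever's axis, 47 mm above the table, below the lever. x points from the tip to the axis.
- tape: bystander: roll of masking tape lying flat, 94 mm across, 25 mm high; origin under its centre
- tube: bystander: lying paint tube, 43x116x34 mm; origin under its centre
- ink: bystander: small ink bottle with dropper cap, 25 mm across, 80 mm high; origin under its centre
- mug: bystander: white mug, 78 mm across, 94 mm high, handle to one side; origin under its centre
- jar: bystander: low glass jar, 72 mm across, 90 mm high; origin under its centre

How it is judged:
By the outcome, as a careful person would: the job done as asked, in the order asked, and still so for the second after the job is handed in, while the arm keeps its last pose, push and grip.
It also fails if it takes over 51 s, if anything falls off the work surface, if the arm or the gripper's body presses on something with over 40 N, if the wrist force passes 120 N, or if a joint passes its speed limit or range.

## Working session

There is one attempt and no reset: what is moved stays moved. The work goes in short steps, Python scripts to look and compute and a tool call to move; the robot and the scene stay as the last step left them, time stands still between calls to the robot, and variables do not carry over. Pictures are saved under pics/ and viewed, at most 10 in all, crops included, and the job is handed in when it is done.

Besides the shell and the picture viewer there is one more tool, called as a command line: name --argument value ..., lists and objects as JSON in quotes. play_rows: Moves the arm, as the interface text tells. Shift numbers are shares of 0.05 m and turn numbers shares of 8 degrees, none past 1 either way. Its arguments: {"type":"object","properties":{"series":{"type":"array"},"force":{"type":"number"}},"required":["series"]}

```bash
mkdir -p pics; ls
python3 - <<'E'
from station import ctrl, imaging
import cv2,numpy as np
o=ctrl.get_obs(); print(o['t'],o['tool_pos'],o['tool_rot'],o['opening'])
for n in ("scene","side","wrist"):
    im=imaging.get_image(n); cv2.imwrite(f"pics/{n}0.png",im["color"])
    print(n,im["fx"],im["fy"],im["cx"],im["cy"]); print(np.round(np.array(im.get("extrinsics",im.get("hand_eye"))),4).tolist())
E
```

```text
pics
0.0 [0.26181636 0.56684179 0.23005124] [-6.74417515e-01 -3.06764015e+00  3.03329687e-03] 0.08551241095490654
scene 498.5585310774074 498.5585310774074 313.6533291905486 241.67488798098384
[[-0.7916, -0.6109, 0.0148, 0.4148], [-0.3461, 0.4282, -0.8348, 0.2872], [0.5036, -0.6659, -0.5504, 1.1122], [0.0, 0.0, 0.0, 1.0]]
side 515.7510803337937 515.7510803337937 312.4413103863122 233.62792849015713
[[0.8366, -0.5477, 0.0117, -0.4781], [-0.367, -0.5762, -0.7303, 0.226], [0.4067, 0.6067, -0.683, 1.038], [0.0, 0.0, 0.0, 1.0]]
wrist 364.3970845653336 364.3970845653336 320.06225245200153 243.6695501122847
[[-0.0001, -0.9621, -0.2727, 0.0691], [1.0, -0.0001, 0.0001, 0.0011], [-0.0001, -0.2727, 0.9621, -0.1417], [0.0, 0.0, 0.0, 1.0]]
```

View pics/scene0.png

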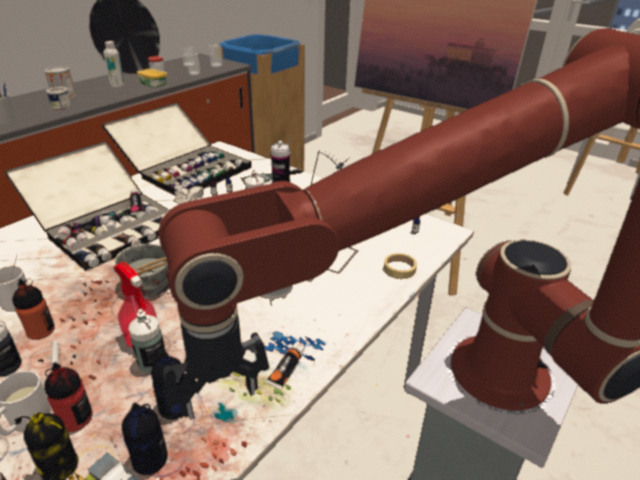

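View pics/side0.png

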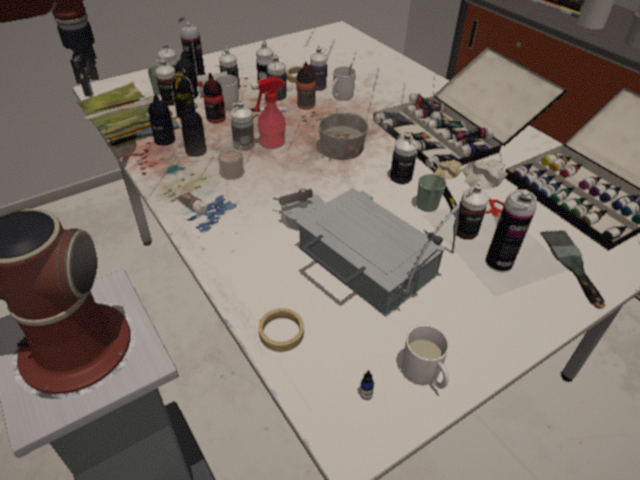

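The side view shows the bath (about 240-450, 190-305), with the vent at its upper left (295, 200), the bar at (335, 285) and the quadrant at (425, 255). The arm hides the bath in the scene view.

```bash
cat > h.py <<'E'
import numpy as np,cv2
from scipy.spatial.transform import Rotation as R
K={'scene':(498.56,313.65,241.67),'side':(515.75,312.44,233.63),'wrist':(364.4,320.06,243.67)}
E={'scene':np.array([[-0.7916,-0.6109,0.0148,0.4148],[-0.3461,0.4282,-0.8348,0.2872],[0.5036,-0.6659,-0.5504,1.1122],[0,0,0,1]]),
'side':np.array([[0.8366,-0.5477,0.0117,-0.4781],[-0.367,-0.5762,-0.7303,0.226],[0.4067,0.6067,-0.683,1.038],[0,0,0,1]])}
HE=np.array([[-0.0001,-0.9621,-0.2727,0.0691],[1,-0.0001,0.0001,0.0011],[-0.0001,-0.2727,0.9621,-0.1417],[0,0,0,1]])
def wristE(p,r):
    T=np.eye(4);T[:3,:3]=R.from_rotvec(r).as_matrix();T[:3,3]=p
    return np.linalg.inv(T@HE)
def ray(n,u,v,M=None):
    M=E[n] if M is None else M; f,cx,cy=K[n]; A=M[:3,:3]
    return -A.T@M[:3,3], A.T@np.array([(u-cx)/f,(v-cy)/f,1])
def atz(n,u,v,z,M=None):
    c,d=ray(n,u,v,M); return c+d*(z-c[2])/d[2]
def proj(n,P,M=None):
    M=E[n] if M is None else M; f,cx,cy=K[n]
    q=np.atleast_2d(P)@M[:3,:3].T+M[:3,3]; return q[:,:2]/q[:,2:]*f+[cx,cy]
E
python3 - <<'E'
from h import *
im=cv2.imread('pics/side0.png')
cv2.imwrite('pics/side0c.png',cv2.resize(im[175:325,260:460],None,fx=4,fy=4,interpolation=cv2.INTER_CUBIC))
for n,u,v,z in [('bar',336,284,.09),('vent',297,197,.079),('lid bl',350,195,.09),('lid br',440,248,.09),('lidfl',300,232,.09),('lidfr',388,290,.09),('tape',281,328,0.01),('ink',367,392,0),('mug',425,370,0.02),('jar',430,200,0.02),('tube',195,203,0.01)]: print(n,atz('side',u,v,z).round(3))
E
```

```text
bar [ 0.489 -0.211  0.09 ]
vent [0.578 0.08  0.079]
lid bl [0.684 0.006 0.09 ]
lid br [ 0.741 -0.248  0.09 ]
lidfl [ 0.51 -0.04  0.09]
lidfr [ 0.568 -0.281  0.09 ]
tape [ 0.368 -0.193  0.01 ]
ink [ 0.432 -0.4    0.   ]
mug [ 0.545 -0.432  0.02 ]
jar [ 0.905 -0.056  0.02 ]
tube [0.383 0.275 0.01 ]
```

View pics/side0c.png

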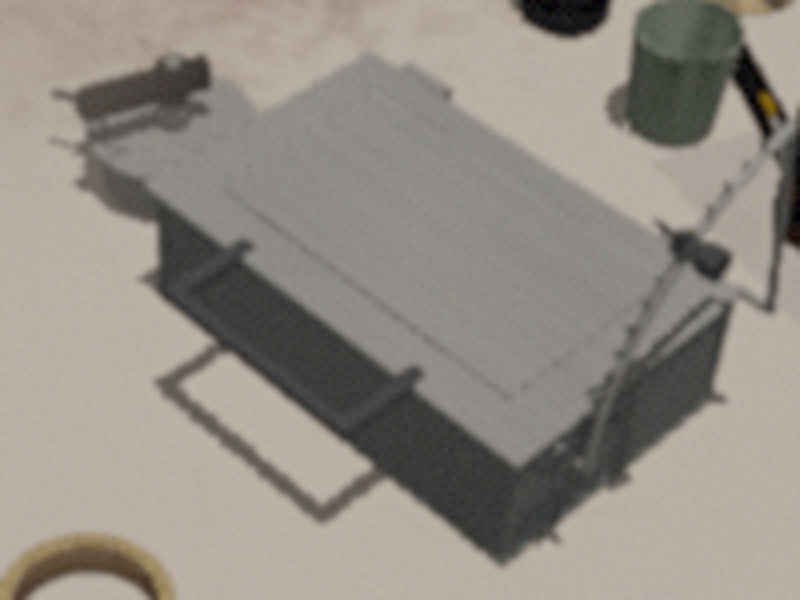

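The crop shows bar ends at (304,246) and (346,281) in full pixels, front lid corners near (297,221) and (390,291), vent lever from (311,193) to (280,201), tab near (275,210), and marker clamp near (434,237).

```bash
cat >> h.py <<'E'
def b2w(b,L):
    L=np.atleast_2d(L); c,s=np.cos(b[2]),np.sin(b[2])
    return np.c_[b[0]+c*L[:,0]-s*L[:,1], b[1]+s*L[:,0]+c*L[:,1], L[:,2]]
def plane_y(n,u,v,b,y,M=None): # ray with bath-local y plane -> local coords
    o,d=ray(n,u,v,M); ey=np.array([-np.sin(b[2]),np.cos(b[2]),0]); h=np.array([b[0],b[1],0])
    P=o+d*(y-(o-h)@ey)/(d@ey); q=P-h
    return np.array([q@[np.cos(b[2]),np.sin(b[2]),0],q@ey,P[2]])
E
python3 - <<'E'
from h import *
from scipy.optimize import least_squares
c=lambda u,v:(260+u/4-.4,175+v/4-.4)
L=np.array([[-.233,.065,.09],[-.233,-.065,.09],[-.187,-.065,.09],[-.187,.065,.09]])
px=np.array([c(180,288),c(345,422),c(412,373),c(245,246)])
r=least_squares(lambda b:(proj('side',b2w(b,L))-px).ravel(),[.69,-.12,.2])
b=r.x; print(b,r.fun.round(1))
T=[[0,.14,.09],[0,-.14,.09],[-.187,.14,.09],[-.187,-.14,.09],[0,-.16,.09],[0,-.16,.24]]
p=(proj('side',b2w(b,T))-[260,175]+.4)*4; print(p.round(0).tolist())
for q in [(172,66),(80,105),(205,70)]:
    P=atz('side',*c(*q),.088); print('vent',P.round(3))
print(proj('scene',b2w(b,T)).round(0).tolist())
for q in [(665,228),(680,245),(705,255),(725,262)]:
    l=plane_y('side',*c(*q),b,-.16); print(q,l.round(3),'ang',np.arctan2(l[2]-.09,-l[0]).round(3),'r',np.hypot(l[0],l[2]-.09).round(3))
E
```

```text
[ 0.73531217 -0.11420102  0.1470477 ] [ 0.2 -0.6  0.6 -0.6 -0.4  0.9 -0.5  0.4]
[[385.0, 49.0], [747.0, 288.0], [156.0, 180.0], [517.0, 459.0], [777.0, 308.0], [837.0, 93.0]]
vent [0.596 0.083 0.088]
vent [0.529 0.081 0.088]
vent [0.611 0.069 0.088]
[[255.0, 233.0], [305.0, 193.0], [313.0, 252.0], [358.0, 207.0], [308.0, 190.0], [309.0, 147.0]]
(665, 228) [-0.13  -0.16   0.228] ang 0.815 r 0.189
(680, 245) [-0.113 -0.16   0.207] ang 0.8 r 0.163
(705, 255) [-0.088 -0.16   0.185] ang 0.82 r 0.129
(725, 262) [-0.067 -0.16   0.167] ang 0.85 r 0.102
```

play_rows --series '[[1, [-0.3, -0.2, -0.9], [0, 0, 0]], [1, [-0.95, -0.6, -0.1], [0, 0, 0]], [1, [-0.95, -0.6, 0], [0, 0, 0]], [1, [-0.95, -0.6, 0], [0, 0, 0]], [1, [-0.95, -0.6, 0], [0, 0, 0]], [1, [-0.95, -0.6, 0], [0, 0, 0]], [1, [-0.95, -0.6, 0], [0, 0, 0]], [1, [-0.95, -0.6, 0], [0, 0, 0]]]' --force 40

```text
t: 1.15
tool_pos: [0.4859, 0.2202, 0.2811]
tool_rot: [-0.674, -3.068, -0.0]
contact_force: [0.7, 0.9, -0.1]
opening: 0.0853
grip_force: 0.0
```

play_rows --series '[[1, [-0.95, -0.6, 0], [0, 0, 0]], [1, [-0.95, -0.6, 0], [0, 0, 0]], [1, [-0.95, -0.6, 0], [0, 0, 0]], [1, [0, 0, 0], [0, 0, -1]], [1, [0, 0, 0], [0, 0, -1]], [1, [0, 0, 0], [0, 0, -1]], [1, [0, 0, 0], [0, 0, -0.3]], [1, [0, 0, 0], [0, 0, 0]]]'

```text
t: 2.15
tool_pos: [0.5767, 0.0804, 0.2809]
tool_rot: [0.043, -3.141, -0.0]
contact_force: [-0.4, -0.2, 0.2]
opening: 0.0854
grip_force: 0.0
```

Run:
```python
from station import ctrl, imaging
from h import *
o=ctrl.get_obs(); print(o['t'],o['tool_pos'],o['tool_rot'],o['q'])
w=imaging.get_image('wrist')['color'];s=imaging.get_image('scene')['color']
cv2.imwrite('pics/w1.png',w)
cv2.imwrite('pics/s1.png',s)
```

```text
2.15 [0.57673951 0.08042104 0.28087425] [ 4.30376528e-02 -3.14058118e+00 -5.88456671e-05] [ 1.07615636e-02 -7.26591597e-02  1.65527318e+00  3.53651555e-05
  1.55969534e+00 -1.58744090e+00]
```

View pics/w1.png

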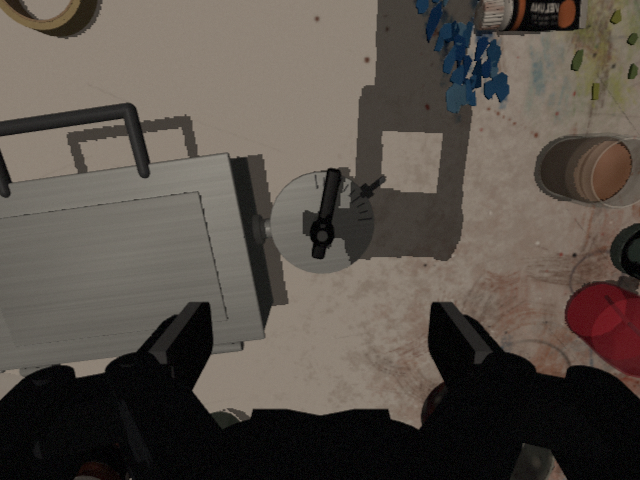

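Wrist view: lever from its tail (318,256) over the hub (321,236) to its tip (334,170). The tab runs from its tip (384,178) to about (362,194).

Run:
```python
from h import *
w=cv2.imread('pics/w1.png');s=cv2.imread('pics/s1.png')
a=cv2.resize(w[150:275,250:410],None,fx=5,fy=5,interpolation=cv2.INTER_CUBIC)[:600]
cv2.imwrite('pics/c1.png',np.hstack([a[:600,:800]]))
M=wristE([0.57673951,0.08042104,0.28087425],[4.30376528e-02,-3.14058118,-5.88e-05])
b=[.7353,-.1142,.147]
f=lambda u,v,z:atz('wrist',u,v,z,M)
tip,tail,hub,tt,tb=f(334,170,.088),f(318,256,.088),f(321,236,.095),f(384,178,.047),f(362,194,.047)
print(tip,tail,hub,tt,tb,np.linalg.norm(tip-tail))
for d in (tip-tail,tt-f(321,237,.047)*0-np.r_[hub[:2],.047]):
  a_=np.arctan2(d[1],d[0]); print((np.pi+b[2]-a_+np.pi)%(2*np.pi)-np.pi, np.hypot(*d[:2]))
# bath check from wrist
print(proj('wrist',b2w(b,[[-.233,.065,.09],[-.233,-.065,.09],[-.187,.14,.09],[0,.14,.09]]),M).round(0))
```

```text
[0.53286103 0.09294101 0.088     ] [0.61468041 0.08060195 0.088     ] [0.59288372 0.08286451 0.095     ] [0.54255789 0.14582211 0.047     ] [0.55946935 0.12436167 0.047     ] 0.08274456168695571
0.29668049513828176 0.08274456168695571
1.0434454280827339 0.08059993400546647
[[131. 120.]
 [-13. 139.]
 [227. 164.]
 [261. 348.]]
```

View pics/c1.png

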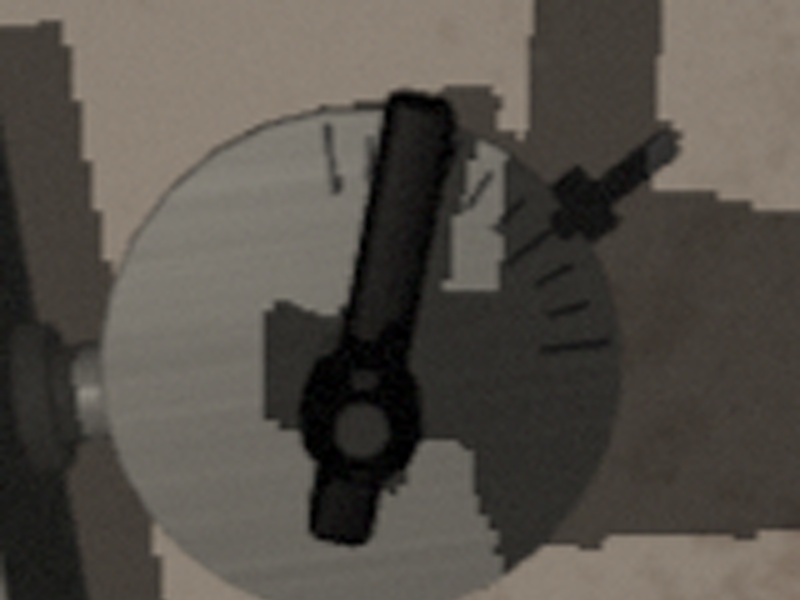

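Run:
```python
from h import *
M=wristE([0.57673951,0.08042104,0.28087425],[4.30376528e-02,-3.14058118,-5.88e-05])
b=[.7353,-.1142,.147]
f=lambda u,v,z:atz('wrist',250+u/5-.4,150+v/5-.4,z,M)
ang=lambda d:(np.pi+b[2]-np.arctan2(d[1],d[0])+np.pi)%(2*np.pi)-np.pi
dial=f(362,361,.044); tip,tail=f(420,97,.088),f(337,540,.088); ax=tail+(tip-tail)*25/87
print('dial',dial,'lever axis',ax,'hub',f(361,425,.09),np.linalg.norm(tip-tail))
print('expected y .215 line at x', [ (ax-[b[0],b[1],0])[:2]@[-np.sin(b[2]),np.cos(b[2])]])
print('lever',ang(tip-tail), ang(tip-dial))
for c in (dial,ax): d=f(672,140,.047)-c; print('tab',ang(d),np.hypot(*d[:2]))
d=f(672,140,.047)-f(583,208,.047);print('tab dir',ang(d))
for a,c in (((328,125),(335,190)),((545,350),(608,343)),((512,262),(550,238))): print('tick',ang(f(*a,.044)-dial),ang(f(*c,.044)-dial))
```

```text
dial [0.59054098 0.08399519 0.044     ] lever axis [0.59208978 0.08337692 0.088     ] hub [0.59280091 0.08362919 0.09      ] 0.08531682421694277
expected y .215 line at x [np.float64(0.2164222053266902)]
lever 0.29839847511297535 0.29201748748339984
tab 1.0535211660046482 0.07848556114251
tab 1.0430331547089144 0.07993157460335477
tab dir 1.0258862912430917
tick -0.02178974717649851 -0.03502621433936781
tick 1.6291461785869341 1.6158585735351938
tick 1.0966920160184195 1.1007433861665037
```

play_rows --series '[[0.6, [-0.31, 0.05, 0], [0, 0, 0.64]], [0.6, [0, 0, 0.9], [0, 0, 0.64]], [0.6, [0, 0, 0.9], [0, 0, 0]], [0.6, [0, 0, 0.9], [0, 0, 0]], [0.6, [0, 0, 0.9], [0, 0, 0]], [0.6, [0, 0, 0.8], [0, 0, 0]], [0.6, [0, 0, 0], [0, 0, 0]]]'

```text
t: 3.12
tool_pos: [0.589, 0.0833, 0.0571]
tool_rot: [-0.236, -3.124, 0.001]
contact_force: [-0.2, 0.1, -0.5]
opening: 0.0513
grip_force: 0.0
```

play_rows --series '[[0, [0, 0, 0], [0, 0, 0]], [0, [0, 0, 0], [0, 0, 0]], [0, [0, 0, 0], [0, 0, 0]], [0, [0, 0, 0], [0, 0, 0]]]' --force 40

```text
t: 3.62
tool_pos: [0.5942, 0.0825, 0.0643]
tool_rot: [0.236, 3.128, -0.002]
contact_force: [-1.6, -4.2, 5.8]
opening: 0.0123
grip_force: 41.9
```

play_rows --series '[[0, [0, 0, 0], [0, 0, 0.7]], [0, [0, 0, 0], [0, 0, 0.7]], [0, [0, 0, 0], [0, 0, 0.7]], [0, [0, 0, 0], [0, 0, 0.7]], [0, [0, 0, 0], [0, 0, 0.7]], [0, [0, 0, 0], [0, 0, 0.7]], [0, [0, 0, 0], [0, 0, 0.7]], [0, [0, 0, 0], [0, 0, 0.44]]]'

```text
t: 4.62
tool_pos: [0.594, 0.0821, 0.0643]
tool_rot: [1.362, 2.826, -0.001]
contact_force: [-3.5, -5.1, 6.0]
opening: 0.012
grip_force: 42.0
```

play_rows --series '[[0, [0, 0, 0], [0, 0, 0]], [0, [0, 0, 0], [0, 0, 0]]]'

```text
t: 4.88
tool_pos: [0.594, 0.0821, 0.0643]
tool_rot: [1.36, 2.827, -0.001]
contact_force: [-2.6, -6.0, 7.6]
opening: 0.0119
grip_force: 42.0
```

Run:
```python
from station import ctrl, imaging
from h import *
o=ctrl.get_obs(); print(o['t'],o['tool_pos'],o['tool_rot'],o['wrist_torque'])
x=R.from_rotvec(o['tool_rot']).as_matrix()[:,0]; print('vent by tool x',(np.pi+.147-np.arctan2(x[1],x[0])))
```

```text
4.875 [0.59398735 0.08211305 0.06427398] [ 1.35979408e+00  2.82735847e+00 -1.01601151e-03] [-0.89936734  0.36514094 -0.09504726]
vent by tool x 1.0435723854570753
```

play_rows --series '[[0.6, [0, 0, 0], [0, 0, 0]], [0.6, [0, 0, 0], [0, 0, 0]], [0.6, [0, 0, 0], [0, 0, 0]], [0.6, [0, 0, -0.8], [0, 0, 0]], [0.6, [0, 0, -1], [0, 0, 0]], [0.6, [0, 0, -1], [0, 0, 0]], [0.6, [0, 0, -1], [0, 0, 0]], [0.6, [0, 0, 0], [0, 0, 0]]]'

```text
t: 5.88
tool_pos: [0.595, 0.0837, 0.2577]
tool_rot: [1.357, 2.823, 0.008]
contact_force: [-1.0, -0.1, 0.5]
opening: 0.051
grip_force: 0.0
```

Run:
```python
from station import ctrl, imaging
from h import *
o=ctrl.get_obs(); print(o['t'],o['tool_pos'].tolist(),o['tool_rot'].tolist())
w=imaging.get_image('wrist')['color'];cv2.imwrite('pics/w2.png',w)
s=imaging.get_image('scene')['color'];cv2.imwrite('pics/s2.png',s)
d=imaging.get_image('side')['color'];cv2.imwrite('pics/d2.png',d)
M=wristE(o['tool_pos'],o['tool_rot']); u,v=proj('wrist',[.592,.0835,.06],M)[0].astype(int); print(u,v)
x0,y0=max(u-80,0),max(v-65,0); print('crop',x0,y0)
a=cv2.resize(w[y0:y0+120,x0:x0+160],None,fx=5,fy=5,interpolation=cv2.INTER_CUBIC); cv2.imwrite('pics/c2.png',a)
```

```text
5.875 [0.5949966013490529, 0.08369457506455869, 0.257655262078949] [1.3568110483196687, 2.8231317931658233, 0.00786358138132495]
314 213
crop 234 148
```

View pics/c2.png

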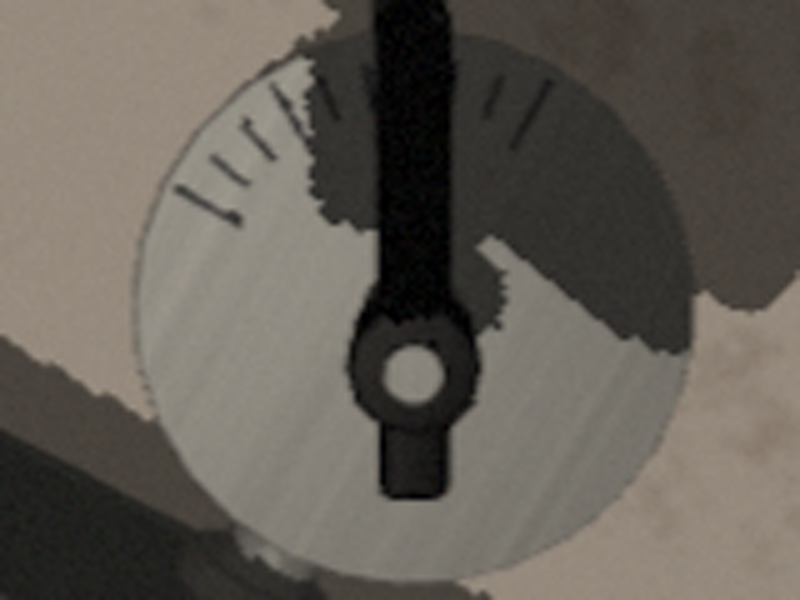

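The lever now lies straight along the tool's x; the tab is above this crop, so I'll make a montage with it and the marker in it.

Run:
```python
from h import *
w,s,d=[cv2.imread(f'pics/{n}2.png') for n in 'wsd']
z=lambda im,x,y,ww,hh:cv2.resize(im[y:y+hh,x:x+ww],(400,300),interpolation=cv2.INTER_CUBIC)
cv2.imwrite('pics/m2.png',np.vstack([np.hstack([z(w,274,110,80,60),z(s,240,110,160,120)]),np.hstack([z(d,400,205,80,60),z(s,0,0,640,480)])]))
```

```text
(no output)
```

View pics/m2.png

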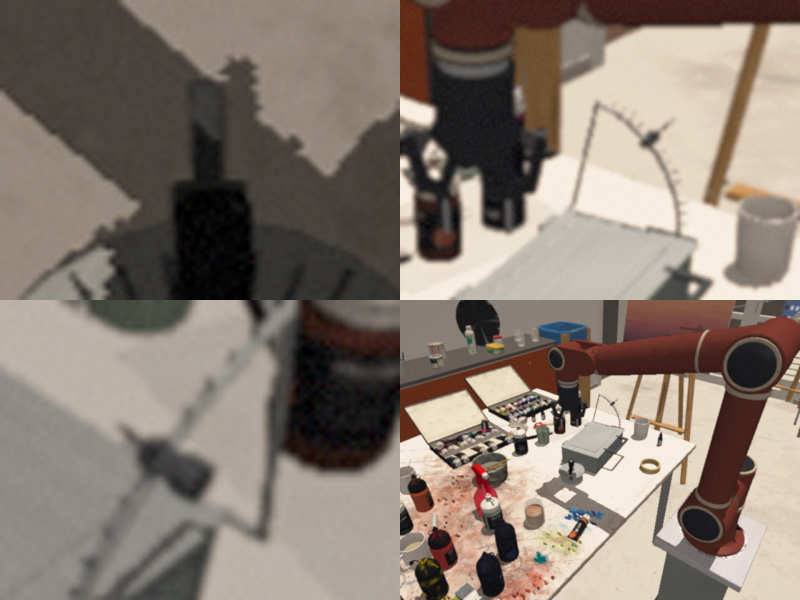

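Run:
```python
from h import *
b=[.7353,-.1142,.147]
M=wristE([0.5949966,0.08369457,0.25765526],[1.35681105,2.82313179,0.00786358])
f=lambda u,v,z:atz('wrist',u,v,z,M)
ang=lambda d:(np.pi+b[2]-np.arctan2(d[1],d[0])+np.pi)%(2*np.pi)-np.pi
tip,tail=f(316.6,146.2,.088),f(316.6,247.2,.088); ax=tail+(tip-tail)*25/87; tt=f(315.2,126,.047)
dial=f(234+413/5-.4,148+307/5-.4,.044)
print(ax,dial,'lever',ang(tip-tail),'tab',ang(tt-ax),ang(tt-dial),np.hypot(*(tt-ax)[:2]))
# triangulate tip
o1,d1=ray('scene',348.6,158.6);o2,d2=ray('side',424.2,230.4)
t=np.linalg.lstsq(np.c_[d1,-d2],o2-o1,rcond=None)[0];P,Q=o1+d1*t[0],o2+d2*t[1];print(P,Q)
for n,pts in (('scene',[(348.6,158.6),(340,165.4)]),('side',[(424.2,230.4),(431.4,235.2)])):
  for p in pts:
    for y in(-.16,):
      l=plane_y(n,*p,b,y);print(n,l.round(4),'ang',np.arctan2(l[2]-.09,-l[0]).round(3),'r',np.hypot(l[0],l[2]-.09).round(3))
m=(P+Q)/2-[b[0],b[1],0];print('local',m@[np.cos(b[2]),np.sin(b[2]),0],m@[-np.sin(b[2]),np.cos(b[2]),0],m[2])
```

```text
[0.59372889 0.08457964 0.088     ] [0.59268902 0.08522074 0.044     ] lever 1.0457417735076362 tab 1.0292252331191296 1.034303220063773 0.07905297965292939
[ 0.62222972 -0.29277317  0.2336806 ] [ 0.62365788 -0.29257789  0.23506991]
scene [-0.138  -0.16    0.2337] ang 0.806 r 0.199
scene [-0.1107 -0.16    0.2051] ang 0.805 r 0.16
side [-0.1364 -0.16    0.2349] ang 0.816 r 0.199
side [-0.1074 -0.16    0.2048] ang 0.819 r 0.157
local -0.13728594819938295 -0.16009372330977745 0.23437525766822637
```

Lever at ≈1.046 against tab ≈1.03-1.05, so it is set. The marker triangulates to ≈0.81 rad. Next is the bar.

play_rows --series '[[0.4, [-0.5, -0.86, -0.1], [0, 0, 0]], [0.4, [-0.5, -0.86, -0.1], [0, 0, 0]], [0.4, [-0.5, -0.86, -0.1], [0, 0, 0]], [0.4, [-0.5, -0.86, -0.1], [0, 0, 0]], [0.4, [-0.5, -0.86, 0], [0, 0, 0]]]'

```text
t: 6.65
tool_pos: [0.5011, -0.1495, 0.2691]
tool_rot: [-1.36, -2.829, -0.0]
contact_force: [0.5, -0.1, -0.4]
opening: 0.0343
grip_force: 0.0
```

play_rows --series '[[0.4, [0, 0, 0], [0, 0, 0.94]], [0.4, [0, 0, 0], [0, 0, 0.94]], [0.4, [0, 0, 0], [0, 0, 0.94]], [0.4, [0, 0, 0], [0, 0, 0.94]], [0.4, [0, 0, 0], [0, 0, 0]], [0.4, [0, 0, 0], [0, 0, 0]]]'

```text
t: 7.4
tool_pos: [0.502, -0.1483, 0.2699]
tool_rot: [-2.046, -2.381, 0.001]
contact_force: [0.3, -0.2, -0.1]
opening: 0.0339
grip_force: 0.0
```

Run:
```python
from station import ctrl, imaging
from h import *
o=ctrl.get_obs(); print(o['t'],o['tool_pos'].tolist(),o['tool_rot'].tolist(),o['q'].round(3))
w=imaging.get_image('wrist')['color'];cv2.imwrite('pics/w3.png',w)
M=wristE(o['tool_pos'],o['tool_rot']);b=[.7353,-.1142,.147]
print(proj('wrist',b2w(b,[[-.233,.065,.09],[-.233,-.065,.09],[-.187,.14,.09],[-.187,-.14,.09]]),M).round(0).tolist())
```

```text
7.4 [0.5020285116335566, -0.1482718366484533, 0.2698771860253025] [-2.0456745126256264, -2.381274877555766, 0.0009995077278706944] [-0.429 -0.211  1.798  0.     1.557 -0.581]
[[323.0, 146.0], [322.0, 288.0], [381.0, 49.0], [367.0, 357.0]]
```

View pics/w3.png

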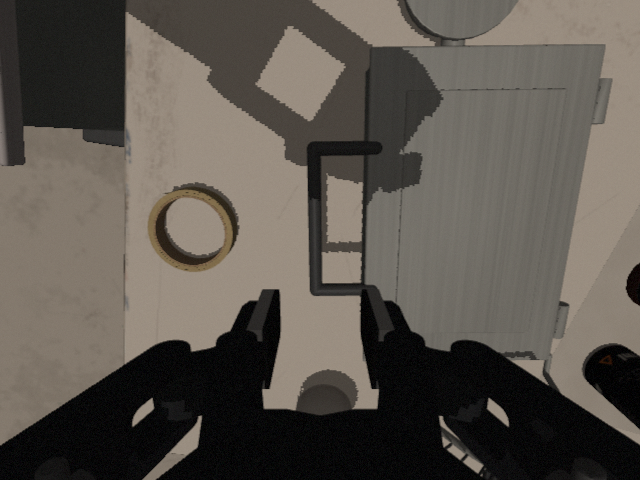

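The bar runs from (314,149) to (317,290), about 7 px nearer the robot than the side fit predicts.

Run:
```python
from h import *
p,r=[0.5020285,-0.1482718,0.2698772],[-2.0456745,-2.3812749,0.0009995]
M=wristE(p,r); A,B=atz('wrist',314.5,149,.09,M),atz('wrist',317,290,.09,M)
print(A,B,np.linalg.norm(A-B),np.degrees(np.arctan2(*(A-B)[:2])))
Rm=R.from_rotvec(r).as_matrix(); print('tool shift',Rm.T@((A+B)/2-p),'tool x ang',np.degrees(np.arctan2(Rm[1,0],Rm[0,0])))
print('bar local dir tool',Rm.T@(A-B))
```

```text
[ 0.488717   -0.08731394  0.09      ] [ 0.51009937 -0.21540819  0.09      ] 0.12986662892980722 -9.476829390845257
tool shift [-0.00289602 -0.00270141  0.17987922] tool x ang 98.67035585109076
bar local dir tool [ 0.12985365 -0.00182755  0.00017475]
```

play_rows --series '[[0.4, [-0.06, -0.05, 0.7], [0, 0, -0.1]], [0.4, [0, 0, 0.8], [0, 0, 0]], [0.4, [0, 0, 0.8], [0, 0, 0]], [0.4, [0, 0, 0.8], [0, 0, 0]], [0.4, [0, 0, 0.8], [0, 0, 0]], [0.4, [0, 0, 0], [0, 0, 0]]]'

```text
t: 8.2
tool_pos: [0.4975, -0.1505, 0.0725]
tool_rot: [-2.026, -2.39, 0.003]
contact_force: [0.1, -0.2, -0.7]
opening: 0.0342
grip_force: 0.0
```

play_rows --series '[[0, [0, 0, 0], [0, 0, 0]], [0, [0, 0, 0], [0, 0, 0]], [0, [0, 0, 0], [0, 0, 0]], [0, [0, 0, 0], [0, 0, 0]]]' --force 45

```text
t: 8.7
tool_pos: [0.4973, -0.1527, 0.0775]
tool_rot: [-2.028, -2.392, 0.011]
contact_force: [-14.6, -2.0, 5.0]
opening: 0.0102
grip_force: 43.9
```

play_rows --series '[[0.4, [0, 0, 0], [0, 0, 0]], [0.4, [0, 0, 0], [0, 0, 0]], [0.4, [0, 0, 0.14], [0, 0, 0]], [0.4, [0, 0, 0], [0, 0, 0]]]'

```text
t: 9.2
tool_pos: [0.5003, -0.1516, 0.0689]
tool_rot: [-2.032, -2.395, 0.0]
contact_force: [0.3, -0.6, 0.3]
opening: 0.0342
grip_force: 0.0
```

play_rows --series '[[0, [0, 0, 0], [0, 0, 0]], [0, [0, 0, 0], [0, 0, 0]], [0, [0, 0, 0], [0, 0, 0]], [0, [0, 0, 0], [0, 0, 0]]]'

```text
t: 9.7
tool_pos: [0.4971, -0.1523, 0.0691]
tool_rot: [-2.027, -2.391, 0.01]
contact_force: [-12.4, -0.3, 8.6]
opening: 0.0105
grip_force: 43.8
```

play_rows --series '[[0, [0, -0.04, -0.45], [0, 0, 0]], [0, [0, 0.07, -0.45], [0, 0, 0]], [0, [0, 0.11, -0.44], [0, 0, 0]], [0, [0, 0.15, -0.43], [0, 0, 0]], [0, [0, 0.19, -0.41], [0, 0, 0]], [0, [0, 0.23, -0.39], [0, 0, 0]], [0, [0, 0.27, -0.37], [0, 0, 0]], [0, [0, 0.3, -0.34], [0, 0, 0]]]'

```text
t: 10.7
tool_pos: [0.5606, -0.1419, 0.2341]
tool_rot: [-2.029, -2.389, 0.011]
contact_force: [-11.9, -1.3, 7.9]
opening: 0.0106
grip_force: 44.1
```

play_rows --series '[[0, [0, 0, 0], [0, 0, 0]], [0, [0, 0, 0], [0, 0, 0]]]'

```text
t: 10.95
tool_pos: [0.5612, -0.1419, 0.2348]
tool_rot: [-2.03, -2.391, 0.009]
contact_force: [-12.9, -0.0, 10.4]
opening: 0.0104
grip_force: 45.2
```

Run:
```python
from station import ctrl, imaging
from h import *
s=imaging.get_image('scene')['color'];cv2.imwrite('pics/s4.png',s)
d=imaging.get_image('side')['color'];cv2.imwrite('pics/d4.png',d)
z=lambda im,x,y,ww,hh:cv2.resize(im[y:y+hh,x:x+ww],(400,300),interpolation=cv2.INTER_CUBIC)
cv2.imwrite('pics/m4.png',np.vstack([np.hstack([z(s,300,140,80,60),z(s,240,110,160,120)]),np.hstack([z(d,400,205,80,60),z(d,300,140,200,150)])]))
```

```text
(no output)
```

View pics/m4.png

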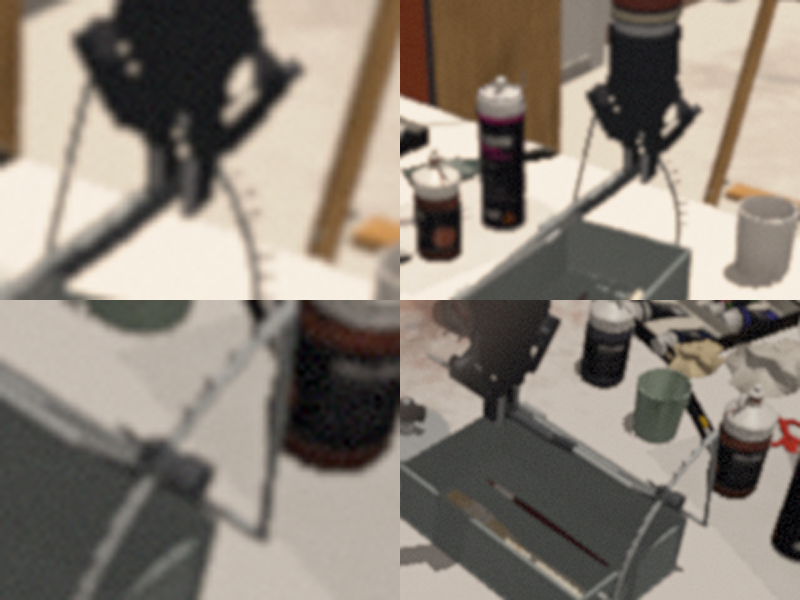

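Bar held and lid up to about 0.785. In the side view the lid is almost edge-on and ends close to the clamp at (431,235). I'll add a small increment, then make a precise comparison.

play_rows --series '[[0, [0, 0.08, -0.08], [0, 0, 0]], [0, [0, 0, 0], [0, 0, 0]], [0, [0, 0, 0], [0, 0, 0]], [0, [0, 0, 0], [0, 0, 0]]]'

```text
t: 11.55
tool_pos: [0.5648, -0.1413, 0.2385]
tool_rot: [-2.03, -2.391, 0.009]
contact_force: [-13.1, 0.4, 8.3]
opening: 0.0104
grip_force: 45.2
```

Run:
```python
from station import ctrl, imaging
from h import *
o=ctrl.get_obs();print(o['tool_pos'],o['contact_force'],o['q'].round(2),o['opening'])
d=imaging.get_image('side')['color'];cv2.imwrite('pics/d5.png',d)
d2=cv2.imread('pics/d2.png');b=np.array([.7353,-.1142,.147])
x0,y0,w,h,k=400,212,50,37.5,8
def z(im,x0,y0,w,h,k): return cv2.warpAffine(im,np.float32([[k,0,-x0*k],[0,k,-y0*k]]),(400,300),flags=cv2.INTER_CUBIC)
def ov(im,x0,y0,k,segs,cols):
    for s,c in zip(segs,cols):
        p=((proj('side',b2w(b,s))-[x0,y0])*k).round().astype(int); cv2.line(im,tuple(map(int,p[0])),tuple(map(int,p[1])),c,1)
    return im
lid=lambda t,y1,y2,r1=.187,r2=.187:[[-r1*np.cos(t),y1,.09+r1*np.sin(t)],[-r2*np.cos(t),y2,.09+r2*np.sin(t)]]
cols=[(255,0,0),(0,200,0),(0,0,255)];T=(.78,.81,.84)
A=z(d2,400,212,50,37,8);B=z(d,400,212,50,37,8)
C=ov(B.copy(),400,212,8,[lid(t,.14,-.14) for t in T]+[lid(.81,-.16,-.16,.14,.2)],cols+[(0,255,255)])
D=ov(z(d,330,150,133,100,3),330,150,3,[lid(t,.14,-.14) for t in T]+[lid(.81,-.14,-.14,0,.187),lid(0,.14,-.14,0,0)],cols+[(0,255,255)]*2)
cv2.imwrite('pics/m5.png',np.vstack([np.hstack([A,B]),np.hstack([C,D])]))
```

```text
[ 0.56476646 -0.14126873  0.23853846] [-13.1274174    0.40611732   8.32148823] [-0.37 -0.05  1.7  -0.    1.49 -0.53] 0.010364323693983987
```

View pics/m5.png

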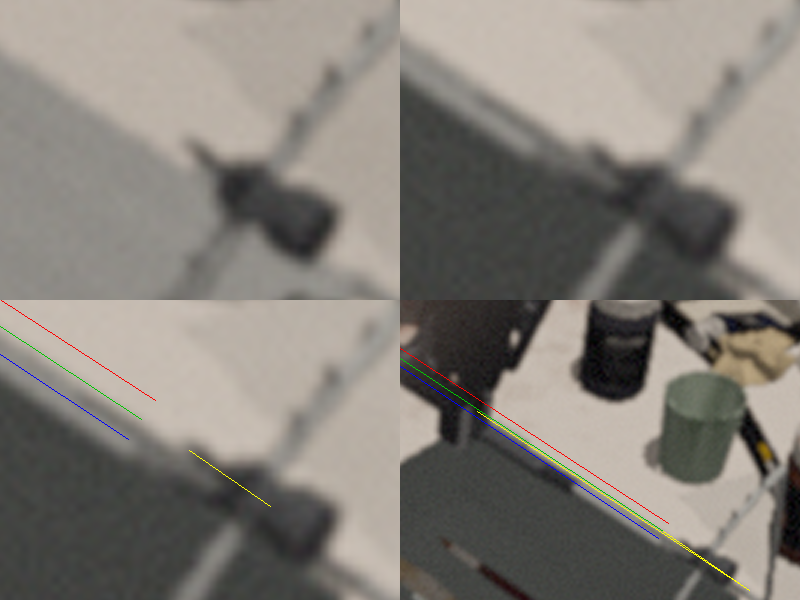

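Run:
```python
from h import *
b=np.array([.7353,-.1142,.147])
g=lambda n:cv2.cvtColor(cv2.imread(n),cv2.COLOR_BGR2GRAY).astype(np.float32)
d2,d5=g('pics/d2.png'),g('pics/d5.png')
def samp(im,Ls): p=proj('side',b2w(b,Ls)).astype(np.float32); return cv2.remap(im,p[:,:1],p[:,1:],cv2.INTER_LINEAR)[:,0]
Y=np.linspace(-.12,-.09,16)
print('theta profile r=.187')
for t in np.arange(.74,.88,.01): print(round(t,2),samp(d5,[[-.187*np.cos(t),y,.09+.187*np.sin(t)] for y in Y]).mean().round(0),end='; ')
print('\nclosed: front edge r profile at z=.09')
for r in np.arange(.170,.205,.003): print(round(r,3),samp(d2,[[-r,y,.09] for y in Y]).mean().round(0),end='; ')
print('\nclosed: back edge')
for r in np.arange(-.02,.02,.003): print(round(r,3),samp(d2,[[-r,y,.09] for y in Y-.02]).mean().round(0),end='; ')
# blade centre angle: darkness centroid vs angle at radii
for nm,im,bg in (('closed',d2,0),('open',d5,0)):
  for r in (.178,.184,.190,.196):
    ts=np.arange(.70,.93,.01);v=samp(im,[[-r*np.cos(t),-.16,.09+r*np.sin(t)] for t in ts]);print('\n',nm,r,v.round(0).astype(int).tolist(),end='')
```

```text
theta profile r=.187
0.74 68.0; 0.75 83.0; 0.76 113.0; 0.77 136.0; 0.78 140.0; 0.79 141.0; 0.8 157.0; 0.81 178.0; 0.82 189.0; 0.83 191.0; 0.84 190.0; 0.85 190.0; 0.86 190.0; 0.87 190.0; 0.88 190.0; 
closed: front edge r profile at z=.09
0.17 142.0; 0.173 143.0; 0.176 144.0; 0.179 144.0; 0.182 144.0; 0.185 143.0; 0.188 140.0; 0.191 117.0; 0.194 78.0; 0.197 61.0; 0.2 60.0; 0.203 60.0; 
closed: back edge
-0.02 161.0; -0.017 158.0; -0.014 146.0; -0.011 137.0; -0.008 131.0; -0.005 127.0; -0.002 121.0; 0.001 111.0; 0.004 99.0; 0.007 97.0; 0.01 113.0; 0.013 133.0; 0.016 137.0; 0.019 132.0; 
 closed 0.178 [145, 145, 144, 143, 143, 143, 144, 139, 131, 113, 95, 84, 101, 138, 167, 177, 179, 180, 179, 178, 174, 170, 167, 167]
 closed 0.184 [143, 144, 144, 142, 141, 142, 143, 144, 139, 130, 114, 100, 119, 160, 178, 181, 180, 181, 179, 179, 173, 168, 167, 166]
 closed 0.19 [143, 144, 143, 142, 141, 141, 142, 143, 142, 139, 130, 104, 118, 159, 178, 180, 179, 179, 179, 177, 172, 167, 168, 167]
 closed 0.196 [143, 144, 145, 143, 141, 141, 141, 142, 146, 154, 154, 127, 125, 160, 178, 179, 179, 179, 179, 178, 172, 167, 167, 167]
 open 0.178 [65, 66, 67, 68, 66, 65, 63, 61, 72, 85, 75, 79, 111, 150, 177, 185, 189, 191, 190, 189, 184, 178, 176, 177]
 open 0.184 [68, 66, 65, 66, 67, 65, 63, 63, 77, 90, 88, 91, 130, 172, 188, 191, 190, 190, 190, 188, 184, 179, 178, 178]
 open 0.19 [66, 65, 64, 66, 66, 66, 60, 64, 78, 93, 89, 86, 127, 171, 189, 190, 189, 191, 189, 187, 183, 178, 177, 177]
 open 0.196 [68, 67, 69, 67, 66, 67, 67, 68, 82, 99, 101, 102, 131, 171, 188, 191, 189, 190, 190, 188, 182, 177, 177, 179]
```

Run:
```python
from station import ctrl, imaging
from h import *
b=np.array([.7353,-.1142,.147])
s=imaging.get_image('scene')['color'];cv2.imwrite('pics/s5.png',s);g=cv2.cvtColor(s,cv2.COLOR_BGR2GRAY).astype(np.float32)
th=.81;D=np.arange(-.02,.0205,.002)
for r in np.arange(.02,.19,.015):
    L=[[-r*np.cos(th)+d*np.sin(th),.14,.09+r*np.sin(th)+d*np.cos(th)] for d in D]
    p=proj('scene',b2w(b,L)).astype(np.float32);print(round(r,3),cv2.remap(g,p[:,:1],p[:,1:],cv2.INTER_LINEAR)[:,0].round().astype(int).tolist())
```

```text
0.02 [76, 77, 80, 85, 97, 107, 115, 125, 138, 162, 189, 215, 231, 238, 239, 240, 240, 239, 239, 239, 237]
0.035 [77, 75, 77, 79, 83, 92, 107, 128, 149, 171, 191, 213, 228, 236, 238, 239, 239, 239, 238, 236, 234]
0.05 [77, 76, 77, 80, 86, 95, 113, 136, 158, 179, 200, 216, 231, 236, 239, 239, 239, 238, 234, 231, 227]
0.065 [78, 79, 77, 78, 84, 94, 107, 129, 153, 187, 217, 232, 237, 239, 239, 238, 237, 234, 230, 228, 226]
0.08 [78, 76, 77, 80, 86, 96, 109, 129, 160, 198, 225, 236, 239, 238, 237, 234, 229, 227, 227, 228, 228]
0.095 [78, 76, 76, 79, 86, 98, 111, 128, 152, 189, 222, 234, 237, 235, 233, 230, 228, 228, 228, 228, 228]
0.11 [77, 76, 77, 80, 87, 99, 112, 128, 154, 190, 219, 233, 234, 231, 228, 227, 227, 227, 227, 227, 227]
0.125 [77, 75, 77, 81, 89, 100, 110, 123, 144, 177, 207, 222, 228, 229, 228, 228, 228, 228, 229, 228, 228]
0.14 [77, 77, 78, 84, 91, 102, 114, 124, 146, 175, 205, 222, 227, 228, 227, 228, 228, 228, 229, 228, 227]
0.155 [78, 78, 79, 83, 90, 103, 115, 128, 144, 171, 201, 220, 227, 228, 228, 227, 225, 216, 199, 164, 122]
0.17 [78, 78, 80, 85, 94, 106, 115, 123, 139, 167, 200, 219, 227, 228, 226, 221, 189, 144, 92, 49, 26]
0.185 [75, 75, 78, 87, 98, 110, 116, 114, 126, 155, 188, 215, 226, 228, 227, 223, 208, 181, 146, 104, 72]
```

Run:
```python
from h import *
from scipy.optimize import least_squares
b=np.array([.7353,-.1142,.147])
G=lambda n:cv2.cvtColor(cv2.imread(n),cv2.COLOR_BGR2GRAY).astype(np.float32)
def samp(im,n,L): p=proj(n,b2w(b,L)).astype(np.float32); return cv2.remap(im,p[:,:1],p[:,1:],cv2.INTER_LINEAR)[:,0]
rs=np.arange(.125,.168,.001)
for n,f in (('scene','pics/s2.png'),('side','pics/d2.png')):
    im=G(f);T=[];C=[]
    for t in np.arange(.1,1.55,.05):
        if abs(t-.81)<.12: continue
        v=samp(im,n,[[-r*np.cos(t),-.16,.09+r*np.sin(t)] for r in rs]); w=np.clip(np.median(v)-v,0,None)
        i=int(np.argmax(w)); sl=slice(max(i-4,0),i+5); T.append(t);C.append((w[sl]*rs[sl]).sum()/w[sl].sum())
    T,C=np.array(T),np.array(C); print(n,list(zip(T.round(2),C.round(4))))
    fit=least_squares(lambda q:-q[0]*np.cos(T)+q[1]*np.sin(T)+.15+q[2]-C,[0,0,0],loss='soft_l1',f_scale=.001)
    fit2=least_squares(lambda q:-q[0]*np.cos(T)+q[1]*np.sin(T)+.15-C,[0,0],loss='soft_l1',f_scale=.001)
    print('centre dx,dz,dr',fit.x.round(4),'no dr',fit2.x.round(4))
# scene lid edges by subpixel regression
g=G('pics/s5.png');D=np.arange(-.02,.0105,.0005);th=.81;R_=np.arange(.07,.18,.005);U=[];Lo=[]
for r in R_:
    v=samp(g,'scene',[[-r*np.cos(th)+d*np.sin(th),.14,.09+r*np.sin(th)+d*np.cos(th)] for d in D])
    U.append(D[np.argmax(v>175)]);Lo.append(D[np.argmax(v>95)])
print('upper',np.polyfit(R_,U,1),'lower',np.polyfit(R_,Lo,1))
```

```text
scene [(np.float64(0.1), np.float64(0.1547)), (np.float64(0.15), np.float64(0.1549)), (np.float64(0.2), np.float64(0.1536)), (np.float64(0.25), np.float64(0.1544)), (np.float64(0.3), np.float64(0.1546)), (np.float64(0.35), np.float64(0.1539)), (np.float64(0.4), np.float64(0.1532)), (np.float64(0.45), np.float64(0.1531)), (np.float64(0.5), np.float64(0.1528)), (np.float64(0.55), np.float64(0.1524)), (np.float64(0.6), np.float64(0.153)), (np.float64(0.65), np.float64(0.1531)), (np.float64(0.95), np.float64(0.1503)), (np.float64(1.0), np.float64(0.151)), (np.float64(1.05), np.float64(0.1511)), (np.float64(1.1), np.float64(0.151)), (np.float64(1.15), np.float64(0.1509)), (np.float64(1.2), np.float64(0.15)), (np.float64(1.25), np.float64(0.149)), (np.float64(1.3), np.float64(0.1476)), (np.float64(1.35), np.float64(0.1412)), (np.float64(1.4), np.float64(0.1262)), (np.float64(1.45), np.float64(0.1285)), (np.float64(1.5), np.float64(0.1675))]
centre dx,dz,dr [-0.0103  0.0015 -0.0063] no dr [-0.0051 -0.0028]
side [(np.float64(0.1), np.float64(0.1635)), (np.float64(0.15), np.float64(0.1644)), 
[... 294 characters left out ...]
 np.float64(0.1519)), (np.float64(0.6), np.float64(0.1596)), (np.float64(0.65), np.float64(0.1559)), (np.float64(0.95), np.float64(0.155)), (np.float64(1.0), np.float64(0.1568)), (np.float64(1.05), np.float64(0.1502)), (np.float64(1.1), np.float64(0.1597)), (np.float64(1.15), np.float64(0.1473)), (np.float64(1.2), np.float64(0.1662)), (np.float64(1.25), np.float64(0.1427)), (np.float64(1.3), np.float64(0.132)), (np.float64(1.35), np.float64(0.1269)), (np.float64(1.4), np.float64(0.1276)), (np.float64(1.45), np.float64(0.1284)), (np.float64(1.5), np.float64(0.1287))]
centre dx,dz,dr [-0.0921  0.0887 -0.1209] no dr [-0.012 -0.012]
upper [ 0.01795596 -0.00429051] lower [-0.01705251 -0.00854743]
```

play_rows --series '[[0, [0, 0.21, -0.19], [0, 0, 0]], [0, [0, 0, 0], [0, 0, 0]], [0, [0, 0, 0], [0, 0, 0]], [0, [0, 0, 0], [0, 0, 0]]]'

```text
t: 12.15
tool_pos: [0.5756, -0.1395, 0.2492]
tool_rot: [-2.031, -2.392, 0.008]
contact_force: [-13.6, 0.5, 11.8]
opening: 0.0104
grip_force: 45.1
```

Run:
```python
from station import ctrl, imaging
from h import *
b=np.array([.7353,-.1142,.147])
print(ctrl.get_obs()['tool_pos'])
for n,k in (('scene','s'),('side','d')): cv2.imwrite(f'pics/{k}6.png',imaging.get_image(n)['color'])
G=lambda n:cv2.cvtColor(cv2.imread(n),cv2.COLOR_BGR2GRAY).astype(np.float32)
def samp(im,L): p=proj('side',b2w(b,L)).astype(np.float32); return cv2.remap(im,p[:,:1],p[:,1:],cv2.INTER_LINEAR)[:,0]
ts=np.arange(.74,.95,.01);print('theta',ts.round(2).tolist())
for f in ('d5','d6'):
  im=G(f'pics/{f}.png')
  for y in (-.145,-.15,-.155,-.16):
    for r in (.16,.17,.18,.187,.195): print(f,y,r,samp(im,[[-r*np.cos(t),y,.09+r*np.sin(t)] for t in ts]).round().astype(int).tolist())
  print(f,'front',samp(im,[[-.187*np.cos(t),-.105,.09+.187*np.sin(t)] for t in ts]).round().astype(int).tolist())
```

```text
[ 0.57559932 -0.13949923  0.2491711 ]
theta [0.74, 0.75, 0.76, 0.77, 0.78, 0.79, 0.8, 0.81, 0.82, 0.83, 0.84, 0.85, 0.86, 0.87, 0.88, 0.89, 0.9, 0.91, 0.92, 0.93, 0.94]
d5 -0.145 0.16 [68, 65, 67, 77, 91, 100, 100, 99, 112, 151, 177, 189, 191, 189, 189, 190, 190, 189, 186, 180, 176]
d5 -0.145 0.17 [70, 71, 78, 88, 99, 110, 124, 142, 157, 175, 186, 191, 191, 191, 190, 189, 190, 191, 188, 183, 179]
d5 -0.145 0.18 [68, 72, 82, 97, 106, 112, 136, 171, 185, 189, 190, 190, 189, 190, 189, 189, 189, 190, 188, 182, 178]
d5 -0.145 0.187 [70, 71, 81, 98, 107, 114, 139, 172, 188, 191, 190, 189, 189, 191, 190, 189, 190, 189, 187, 181, 179]
d5 -0.145 0.195 [66, 73, 94, 119, 125, 117, 137, 170, 188, 190, 190, 190, 188, 189, 190, 191, 191, 189, 183, 180, 178]
d5 -0.15 0.16 [66, 63, 62, 69, 83, 92, 88, 89, 117, 155, 182, 190, 190, 190, 190, 189, 189, 187, 183, 179, 178]
d5 -0.15 0.17 [65, 63, 64, 72, 87, 98, 96, 93, 115, 156, 181, 190, 190, 188, 189, 189, 189, 185, 180, 175, 177]
d5 -0.15 0.18 [71, 69, 74, 83, 97, 107, 121, 136, 152, 175, 188, 191, 191, 190, 188, 189, 190, 188, 183, 178, 178]
d5 -0.1
[... 3141 characters left out ...]
 189, 189, 189, 184, 179, 177, 177]
d6 -0.16 0.16 [78, 75, 66, 56, 51, 51, 51, 54, 57, 64, 78, 106, 139, 156, 162, 164, 162, 156, 147, 138, 132]
d6 -0.16 0.17 [65, 69, 68, 62, 56, 52, 52, 52, 62, 88, 128, 161, 180, 188, 189, 188, 184, 180, 174, 171, 173]
d6 -0.16 0.18 [66, 69, 72, 70, 68, 65, 57, 50, 68, 112, 159, 185, 190, 191, 190, 189, 183, 178, 177, 177, 176]
d6 -0.16 0.187 [66, 70, 82, 86, 80, 69, 58, 49, 63, 112, 164, 188, 190, 190, 190, 187, 183, 177, 177, 176, 177]
d6 -0.16 0.195 [66, 70, 94, 118, 114, 78, 59, 53, 66, 113, 165, 190, 191, 189, 189, 187, 182, 179, 178, 177, 177]
d6 front [68, 87, 121, 131, 103, 73, 62, 72, 99, 133, 158, 176, 186, 189, 190, 189, 189, 188, 189, 189, 189]
```

play_rows --series '[[0, [0, 0.29, -0.235], [0, 0, 0]], [0, [0, 0, 0], [0, 0, 0]], [0, [0, 0, 0], [0, 0, 0]], [0, [0, 0, 0], [0, 0, 0]]]'

```text
t: 12.75
tool_pos: [0.5905, -0.1371, 0.2618]
tool_rot: [-2.032, -2.393, 0.006]
contact_force: [-12.7, 0.3, 12.9]
opening: 0.01
grip_force: 45.6
```

```bash
cat > prof.py <<'E'
from station import ctrl, imaging
from h import *
import sys
k=sys.argv[1]
b=np.array([.7353,-.1142,.147])
print(ctrl.get_obs()['tool_pos'])
for n,c in (('scene','s'),('side','d')): cv2.imwrite(f'pics/{c}{k}.png',imaging.get_image(n)['color'])
im=cv2.cvtColor(cv2.imread(f'pics/d{k}.png'),cv2.COLOR_BGR2GRAY).astype(np.float32)
def samp(im,L): p=proj('side',b2w(b,L)).astype(np.float32); return cv2.remap(im,p[:,:1],p[:,1:],cv2.INTER_LINEAR)[:,0]
ts=np.arange(.74,1.0,.01);print('theta',ts[0],'..step .01')
for y,r in ((-.105,.187),(-.12,.187),(-.135,.187),(-.145,.18),(-.15,.18),(-.15,.187),(-.15,.195),(-.16,.175),(-.16,.18),(-.16,.187),(-.16,.195)): print(y,r,samp(im,[[-r*np.cos(t),y,.09+r*np.sin(t)] for t in ts]).round().astype(int).tolist())
E
python3 prof.py 7
```

```text
[ 0.59046688 -0.13711762  0.26177463]
theta 0.74 ..step .01
-0.105 0.187 [69, 88, 121, 136, 112, 76, 64, 65, 64, 65, 66, 67, 67, 66, 64, 71, 95, 128, 159, 176, 187, 186, 172, 136, 110, 102]
-0.12 0.187 [69, 83, 111, 125, 107, 74, 63, 64, 65, 64, 64, 66, 66, 64, 66, 67, 83, 118, 153, 174, 186, 188, 180, 154, 106, 81]
-0.135 0.187 [68, 85, 119, 140, 121, 79, 65, 65, 65, 62, 66, 64, 64, 66, 66, 68, 87, 122, 156, 172, 178, 184, 188, 185, 171, 132]
-0.145 0.18 [70, 85, 120, 136, 116, 83, 66, 62, 66, 66, 65, 64, 66, 66, 65, 69, 81, 116, 152, 173, 179, 178, 178, 177, 177, 176]
-0.15 0.18 [69, 87, 120, 136, 119, 81, 67, 62, 64, 64, 62, 64, 63, 65, 69, 73, 87, 108, 141, 168, 177, 178, 177, 177, 178, 178]
-0.15 0.187 [68, 81, 111, 139, 123, 85, 67, 63, 66, 66, 66, 67, 67, 66, 69, 77, 106, 144, 172, 179, 179, 179, 178, 178, 177, 177]
-0.15 0.195 [67, 73, 105, 138, 124, 85, 67, 64, 67, 64, 64, 64, 65, 65, 66, 76, 102, 143, 171, 178, 178, 178, 178, 177, 177, 179]
-0.16 0.175 [65, 67, 69, 68, 65, 61, 57, 55, 54, 66, 69, 66, 59, 53, 52, 74, 121, 155, 174, 177, 179, 177, 177, 176, 177, 178]
-0.16 0.18 [67, 67, 69, 70, 69, 64, 58, 54, 55, 62, 65, 63, 60, 59, 59, 72, 109, 152, 173, 178, 177, 177, 177, 177, 179, 178]
-0.16 0.187 [64, 69, 80, 86, 79, 71, 60, 51, 54, 62, 66, 64, 63, 69, 70, 74, 103, 150, 172, 178, 178, 177, 178, 178, 178, 177]
-0.16 0.195 [66, 72, 92, 120, 114, 78, 61, 56, 56, 63, 63, 63, 63, 70, 70, 70, 92, 143, 172, 177, 178, 177, 177, 177, 178, 176]
```

Run:
```python
from h import *
b=np.array([.7353,-.1142,.147])
D=np.arange(-.03,.0305,.0005);R_=np.arange(.03,.186,.005)
for k in '567':
  g=cv2.cvtColor(cv2.imread(f'pics/s{k}.png'),cv2.COLOR_BGR2GRAY).astype(np.float32)
  for th in (.81,.88):
    U=[]
    for r in R_:
      p=proj('scene',b2w(b,[[-r*np.cos(th)+d*np.sin(th),.14,.09+r*np.sin(th)+d*np.cos(th)] for d in D])).astype(np.float32)
      v=cv2.remap(g,p[:,:1],p[:,1:],cv2.INTER_LINEAR)[:,0]; i=np.argmax(np.gradient(cv2.GaussianBlur(v[:,None],(1,5),0)[:,0])); U.append(D[i])
    U=np.array(U);f=np.polyfit(R_,U,1);e=abs(U-np.polyval(f,R_))<.003
    f=np.polyfit(R_[e],U[e],1);print(k,th,'theta',(th+f[0]).round(3),'off',f[1].round(4),(U*1000).round(1).tolist())
```

```text
5 0.81 theta 0.829 off -0.0046 [0.0, 0.5, -5.0, -4.5, -6.5, -6.5, -2.0, -3.0, -3.0, -3.0, -3.0, -2.5, -3.0, -2.5, -2.5, -3.0, -2.5, -2.0, -2.0, -2.5, -2.5, -2.0, -1.5, -1.5, -2.0, -1.5, -2.0, -1.5, -1.0, -1.5, -1.5, -0.5]
5 0.88 theta 0.83 off -0.0047 [-2.5, -2.0, -8.0, -7.5, -10.0, -9.5, -5.5, -7.5, -8.0, -8.0, -9.0, -8.5, -8.5, -9.5, -10.0, -10.0, -10.0, -10.0, -10.5, -11.0, -11.0, -11.5, -11.5, -12.0, -12.5, -12.0, -13.0, -13.0, -14.0, -13.5, -14.0, -14.0]
6 0.81 theta 0.85 off -0.0038 [0.0, -3.0, -4.0, -3.5, -2.0, -2.0, -1.0, -1.0, -1.0, -0.5, -0.5, -0.5, 0.0, 0.5, 0.5, 0.0, 0.5, 1.0, 1.0, 1.0, 1.5, 2.0, 1.5, 1.5, 2.5, 2.0, 3.5, 2.5, 3.0, 3.0, 3.0, 3.5]
6 0.88 theta 0.85 off -0.0038 [-2.5, -5.0, -7.0, -7.0, -4.5, -5.5, -5.5, -5.5, -6.0, -6.0, -6.0, -6.5, -6.5, -6.5, -6.5, -7.0, -7.0, -7.0, -7.0, -7.5, -8.0, -8.0, -8.0, -8.5, -8.0, -9.0, -8.5, -9.0, -8.5, -9.0, -9.5, -9.5]
7 0.81 theta 0.93 off -0.0057 [0.0, 0.5, 0.5, 0.5, 0.0, 1.0, 1.5, 2.0, 2.5, 3.5, 4.0, 4.5, 5.0, 6.0, 6.0, 7.0, 8.0, 7.5, 9.0, 9.5, 9.5, 10.5, 10.5, 12.5, 13.0, 11.5, -9.5, -9.0, -9.0, -9.0, -9.5, -9.0]
7 0.88 theta 0.941 off -0.0066 [-2.5, -2.0, -1.5, -3.0, -3.5, -3.5, -3.0, -3.0, -2.0, -2.0, -2.0, -1.5, -1.0, -1.0, -1.0, -1.0, 0.0, 0.0, 0.0, 0.5, 0.5, 1.0, 1.0, 2.0, 1.5, 1.5, -20.5, -21.0, -20.5, -21.5, -21.5, -21.5]
```

play_rows --series '[[0, [0, -0.17, 0.14], [0, 0, 0]], [0, [0, -0.17, 0.14], [0, 0, 0]], [0, [0, 0, 0], [0, 0, 0]], [0, [0, 0, 0], [0, 0, 0]], [0, [0, 0, 0], [0, 0, 0]]]'

```text
t: 13.48
tool_pos: [0.5734, -0.1399, 0.2473]
tool_rot: [-2.031, -2.393, 0.006]
contact_force: [-13.3, 1.3, 12.3]
opening: 0.01
grip_force: 45.9
```

```bash
python3 prof.py 8
python3 - <<'E'
from h import *
b=np.array([.7353,-.1142,.147])
D=np.arange(-.03,.0305,.0005);R_=np.arange(.06,.186,.005);th=.81
for k in '568':
  g=cv2.cvtColor(cv2.imread(f'pics/s{k}.png'),cv2.COLOR_BGR2GRAY).astype(np.float32);U=[]
  for r in R_:
      p=proj('scene',b2w(b,[[-r*np.cos(th)+d*np.sin(th),.14,.09+r*np.sin(th)+d*np.cos(th)] for d in D])).astype(np.float32)
      v=cv2.remap(g,p[:,:1],p[:,1:],cv2.INTER_LINEAR)[:,0]; U.append(D[np.argmax(v>170)])
  f=np.polyfit(R_,U,1);print(k,th+f[0],f[1],U[0],U[-1])
E
```

```text
[ 0.57341865 -0.13988676  0.24733157]
theta 0.74 ..step .01
-0.105 0.187 [67, 85, 118, 132, 103, 73, 78, 109, 141, 162, 177, 187, 190, 189, 189, 190, 190, 189, 189, 188, 189, 185, 171, 136, 112, 104]
-0.12 0.187 [69, 83, 110, 126, 108, 76, 76, 106, 138, 157, 175, 186, 190, 190, 190, 189, 189, 188, 189, 189, 190, 189, 181, 156, 108, 80]
-0.135 0.187 [68, 83, 112, 127, 105, 73, 71, 102, 141, 166, 183, 189, 190, 189, 188, 190, 189, 189, 190, 185, 181, 184, 188, 183, 171, 132]
-0.145 0.18 [69, 86, 119, 129, 109, 77, 66, 79, 114, 154, 180, 188, 191, 190, 190, 189, 190, 189, 187, 182, 178, 178, 178, 178, 177, 177]
-0.15 0.18 [67, 87, 118, 134, 113, 74, 62, 74, 110, 155, 182, 189, 190, 189, 190, 190, 189, 187, 182, 178, 178, 178, 177, 178, 177, 177]
-0.15 0.187 [66, 79, 111, 135, 117, 79, 66, 82, 120, 162, 185, 190, 189, 189, 188, 189, 189, 187, 184, 178, 177, 178, 178, 177, 177, 177]
-0.15 0.195 [63, 77, 103, 131, 114, 79, 67, 81, 116, 160, 185, 190, 190, 189, 189, 190, 189, 187, 182, 179, 178, 178, 178, 177, 177, 178]
-0.16 0.175 [67, 71, 71, 72, 64, 61, 61, 68, 91, 130, 159, 180, 189, 190, 190, 189, 185, 179, 177, 176, 177, 177, 177, 178, 177, 177]
-0.16 0.18 [64, 66, 71, 69, 66, 62, 61, 72, 115, 157, 182, 190, 190, 190, 189, 188, 183, 178, 177, 176, 177, 176, 177, 177, 179, 178]
-0.16 0.187 [66, 69, 80, 87, 83, 65, 61, 72, 119, 167, 188, 190, 191, 190, 189, 187, 182, 177, 177, 178, 177, 178, 177, 177, 177, 177]
-0.16 0.195 [66, 76, 95, 119, 111, 79, 60, 71, 116, 165, 187, 191, 189, 190, 189, 187, 182, 177, 176, 178, 177, 177, 178, 177, 177, 178]
5 0.8245982905982906 -0.004038290598290573 -0.0024999999999999745 -0.0009999999999999731
6 0.8554358974358974 -0.004085128205128175 -0.0009999999999999731 0.004000000000000031
8 0.841931623931624 -0.003603931623931597 -0.0014999999999999736 0.0020000000000000295
```

```bash
python3 -c "
from station import ctrl
o=ctrl.get_obs();print(o['t'],o['tool_pos'],o['grip_force'],abs(o['dq']).max());print(ctrl.finish_job())"
```

```text
13.575 [ 0.57342569 -0.13987867  0.24737237] 45.927684903144836 0.0016536980829803495
the job is handed in; nothing more can be done
None
```

The job is handed in: I turned the vent lever to its tab first (about 1.045 rad by camera, tab at 1.03–1.05), then lifted the lid to the marker. The gripper still holds the lid at about 0.84 rad; the marker reads 0.81–0.84 depending on how the hinge position is corrected, and I could not tie the match down closer than 0.01–0.03 rad.

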